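# Raise the display and hold the purge lever half pressed

## Robot

A 7-joint arm with a two-finger parallel gripper is mounted at the origin on the work surface. World frame = base frame: x ahead of the robot, y to its left, z up, the work surface at z = 0. Lengths are in mm, angles in rad, forces in N, time in s.
With the tool pointing down it reaches from about 400 to 875 mm from the base axis. Payload 4.4 kg.
Tool frame: the origin (TCP) lies at the very end of the fingers, on their centre line; the grasp point (between the pads) lies 19 mm behind it; z points along the fingers, x is the direction in which the jaws open and shut, and the axes are right-handed (so a half turn about z gives the same grasp; the last joint's range is limited). The gripper opens to 85 mm and grips with 20 to 120 N. Pads are 22 mm wide; open, the fingers measure 114 mm over their backs; the gripper's body (76 mm by 85 mm) begins 54 mm behind the grasp point. The pads swing forward as they close: fully open they stand 13 mm farther back than shut.
Start: joints at [1.127, 0.628, 0.038, 1.517, -0.027, 0.996, -0.02], TCP at [239.798, -604.165, 231.313] pointing down, gripper open.
Joint ranges: [-3.06, 3.06], [-0.37, 2.12], [-1.25, 1.32], [0.18, 2.47], [-1.1, 4.24], [0.23, 1.98], [-2.94, 2.94]. Speed limits (rad/s): [2.57, 2.57, 3.14, 3.14, 3.14, 3.14, 3.14].

## Interface

Orientations are given as [roll, pitch, yaw] about the fixed x, y, z axes, in that order (R = Rz(yaw) Ry(pitch) Rx(roll)).
In Python, from cell import * gives the robot as it stands. The module is installed in compiled form; this text tells all that it offers.
- The arm moves only by the tool play_rows, never from a script. Its argument "targets" is a list of rows, each an object with "slide": the shift along the tool's x, y, z in mm, a list of three; "turn": the turn, a rotation vector about the tool's x, y, z in degrees, a list of three; "hand": the finger opening in mm, from 0 to 85.4. A call has 1 to 5 rows; each row shifts and turns the commanded pose from where the row before left it, along the tool's axes as they then stand; what a row does not reach is not made up. A row lasts 1/8 s, in which the tool goes at most 62.5 mm and 10.7 degrees, less where a joint would pass 70% of its speed; a pose out of reach is approached as far as the arm can. A call is refused whole if a number of a shift passes 62.5 or a number of a turn 10.7, either way. A call with a gripper value outside its range is refused whole. The fingers move at their own pace and stop on an object; the grip force is fixed at half the most. Time passes only in rows, so rows that do not move let the fingers close. It gives the time, the measured TCP pose, the force and the opening at its end, in the units of the state.
- read_state(): the state, without advancing time (a new reading comes with each control period).
- get_image(name): name is "side" or "top" or "wrist"; returns (picture, depth): 420x560x3 uint8, blue, green, red; 420x560 float32, mm along the optical axis (not along the pixel's ray), 0 where there is no reading.
- calibration(name): a dict with "K" (3x3 intrinsics, pixels), "D" ([k1, k2, p1, p2, k3] as OpenCV has them; the pictures are not rectified), "R" (3x3) and "t" (3): a world point X has camera coordinates R X + t. Camera axes: x right, y down, z forward; pixel columns grow to the right and rows downward; lengths in mm; the calibration is good to about 2 mm. A picture is of the moment at which its call begins: read the wrist's pose just before it. calibration takes no time and is no camera call; for the wrist camera it gives the pose at the moment of the call.
- finish_job(): hands the job in, once; it reports no verdict.
The state is a dict: "clock": time; "qpos": joint angles; "qd": joint speeds; "tau": joint torques, N m; "eef_pos": TCP position; "tool_rot": TCP orientation; "force": force on the tool from outside, world axes, zero at the start; "torque": the same for the moment, N m; "width": finger opening in mm.
Only numpy, scipy, OpenCV 4.12 (cv2) and the standard library are available. Lean on these libraries where they do the work, as an engineer would, in place of code of your own. Each camera call takes 0.05 s, during which the arm holds its last target.

## Task

Get the dispensing controller ready for purging: by its black bar, raise the flip-up display to 60 degrees above flat and leave it standing there by its stiff hinge. Then, with the fingertips, press the yellow pad of the spring-loaded dead-man purge lever half way down, so that its pointer is in the green band (the lever level), never letting it reach the bottom of its travel, and finish while still holding it there. Leave everything else on the bench where it is.

Things in the scene. Friction and masses are not known exactly. Their poses are not given: they have to be found in the camera images.
- controller: dispensing controller, a white box with blue cheeks, 170 (x) x 254 (y) x 85 mm high, fixed to the bench; it and the lever unit may stand on either side. Origin under its centre; -x is its front (bar side, facing the robot within about 17 degrees), y runs along the display hinge, z up. A 30 mm deep blue hinge block along its back reaches 105 mm high
- display (a joint): opening angle of the display (rad): 0 = lying flat over the controller, grows as its front edge rises, up to 1.9; 60 degrees = 1.05. Starts between 0 and 0.25. The hinge is stiff: the display stays at any angle, and needs about 5 to 7 N at the bar to lift. The display is a blue panel 155 mm deep, 230 mm wide, 14 mm thick with a dark screen on its underside
- display_bar (a point): middle of the display's round black grip bar: 12 mm thick, 150 mm long, along the controller's y, 50 mm ahead of the panel's front edge, held by a thin arm at each end; free to grasp from above between the arms, and it can turn between the pads. 205 mm from the hinge axis, 105 mm above the bench when flat. Axes are the display's: -x points from hinge to bar
- display_hinge (a point): middle of the display's hinge axis, 105 mm above the bench, 70 mm behind the controller's centre; axes as the controller's; the hinge axis is y. From flat, the bar moves on an arc of 205 mm radius up and back (to +x)
- purge_unit: dead-man lever unit on a dark plate 230 x 120 x 20 mm, fixed. Origin under the middle (plate from -125 to +105 mm in x); -x is its front (pad side, facing the robot within 17 degrees), z up. Two grey pillars 115 mm high at the back carry the lever. Narrow scales 130 mm high beside it have white (top), green (12 mm, middle) and red (bottom) bands; a black pin on the lever is the pointer
- purge_lever (a joint): angle pressed (rad): 0 = released, the lever sloping up 0.25 rad towards its pad; 0.25 = half way, lever level; 0.5 = bottom stop, sloping down 0.25 rad. The spring returns it when let go; pushing down at the pad takes about 4 N to start, 8 N half way, 12 N at the bottom
- lever_pad (a point): middle of the top face of the yellow pad, 50 x 50 mm, 16 mm thick, at the lever's front end, 130 mm from the hinge and, at right angles to the lever, 14 mm above its line through the hinge: with the lever level it is 109 mm above the bench. Its axes, at 0, are those of the unit, and turn with the lever
- lever_hinge (a point): middle of the lever's hinge axis, 95 mm above the bench, 60 mm behind the unit's origin; axes as the unit's; the hinge axis is y
- cartridge_a: adhesive cartridge, black tube 44 mm thick, 180 mm long, blue cap, lying at the left side; origin under its middle. Bystander
- cartridge_b: second adhesive cartridge, same as the first, lying beside it. Bystander
- sample_plate: flat black sample plate 90 x 130 x 6 mm near the robot; origin under its middle. Bystander
- solvent_bottle: amber bottle, 64 mm diameter, 150 mm tall, standing at the back; origin under its middle. Bystander
- nozzle_tray: grey divided tray 120 x 160 x 35 mm at the right side; origin under its middle. Bystander
- screwdriver: red-handled screwdriver lying at the left, near the robot. Bystander
- vial: small white jar with blue cap, 36 mm diameter, 60 mm tall, at the back; origin under its middle. Bystander

How it is judged (in metres and radians):
On the way, in this order (a step that is already met when the one before it is completed fails the run):
1. the display stands at 60 degrees while the lever is still released (value of joint display between 0.91 and 1.19 rad and value of joint purge_lever below 0.06 rad), for 0.3 s.
2. the lever is held half way down by the fingers, the display still at 60 degrees (value of joint display between 0.91 and 1.19 rad and value of joint purge_lever between 0.17 and 0.33 rad and contact force between the fingers and purge_unit above 3 N), for 0.5 s.
At the end, for the whole second after the job is handed in: The display stands untouched at 60 degrees, give or take 8; the fingers push on the purge lever with over 3 N and hold it steady half way down (0.17 to 0.33 of 0.5 rad, pointer in the green band) through the last second; bystanders are within 30 mm of where they stood (all of step 2 and velocity of joint purge_lever between -0.1 and 0.1 rad/s and contact force between anything else and controller below 0.5 N and distance of each of cartridge_a, cartridge_b, sample_plate, solvent_bottle, nozzle_tray, screwdriver, vial from where it was at the start of the episode below 0.03 m); the arm keeps its last pose, push and grip.
It fails at once if the lever is pressed before the display is up (value of joint purge_lever above 0.12 rad and value of joint display below 0.85 rad).
It fails at once if the lever reaches the bottom of its travel (value of joint purge_lever above 0.46 rad).
It fails at once if a bystander is knocked more than 30 mm away (distance of any of cartridge_a, cartridge_b, sample_plate, solvent_bottle, nozzle_tray, screwdriver, vial from where it was at the start of the episode above 0.03 m).
It also fails if it takes over 50 s, if anything falls off the work surface, if the arm or the gripper's body presses on something with over 40 N, if the wrist force passes 120 N, or if a joint passes its speed limit or range.

## Working session

There is one attempt and no reset: what is moved stays moved. The work goes in short steps, Python scripts to look and compute and a tool call to move; the robot and the scene stay as the last step left them, time stands still between calls to the robot, and variables do not carry over. Pictures are saved under pics/ and viewed, and the job is handed in when it is done.

Besides the shell and the picture viewer there is one more tool, called after "Request:" by a JSON object that holds its "method" and its "body", one argument or row to a line. play_rows: Moves the arm, as the interface text tells. Its arguments: {"type":"object","properties":{"targets":{"type":"array"}},"required":["targets"]}

```bash
mkdir -p pics; python3 - <<'E'
from cell import *
import cv2,numpy as np
s=read_state();print({k:np.round(v,3) for k,v in s.items()})
for n in ("top","side"):
    p,d=get_image(n);cv2.imwrite(f"pics/{n}0.png",p);np.savez(f"{n}0.npz",p=p,d=d,**calibration(n))
    c=calibration(n);print(n,c,d.min(),d.max())
E
```

```text
{'clock': np.float64(0.0), 'qpos': array([ 1.127,  0.629,  0.038,  1.518, -0.027,  0.996, -0.02 ]), 'qd': array([-0.001,  0.001,  0.001,  0.002, -0.001,  0.002, -0.   ]), 'tau': array([ 1.0000e-03, -5.6339e+01,  1.2270e+00, -1.9344e+01,  1.1000e-02,
        1.1000e-02,  0.0000e+00]), 'eef_pos': array([ 239.548, -603.56 ,  230.382]), 'tool_rot': array([ 3.142e+00,  2.000e-03, -1.193e+00]), 'force': array([0.541, 0.002, 0.   ]), 'torque': array([ 0.009, -0.003,  0.063]), 'width': np.float64(85.132)}
top {'K': array([[407.51761272,   0.        , 277.43745586],
       [  0.        , 407.51761272, 209.33767033],
       [  0.        ,   0.        ,   1.        ]]), 'D': array([0.03084755, 0.        , 0.        , 0.        , 0.        ]), 'R': array([[ 0.01845703, -0.99982815, -0.00173485],
       [-0.99255208, -0.01811368, -0.12046686],
       [ 0.12041473,  0.00394539, -0.99271583]]), 't': array([   2.47628269,  576.85923983, 1243.15820341])} 0.0 2229.0288
side {'K': array([[546.83983637,   0.        , 271.50942151],
       [  0.        , 546.83983637, 206.67197777],
       [  0.        ,   0.        ,   1.        ]]), 'D': array([-0.11373133,  0.        ,  0.        ,  0.        ,  0.        ]), 'R': array([[ 0.84266212, -0.53812062, -0.01862123],
       [-0.3945429 , -0.59355569, -0.70144674],
       [ 0.36641022,  0.59842948, -0.71247857]]), 't': array([-481.88174064,  325.68583423, 1863.93515358])} 0.0 3999.9968
```

View pics/top0.png

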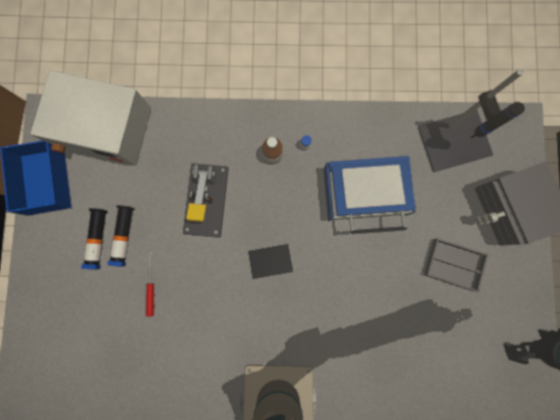

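View pics/side0.png

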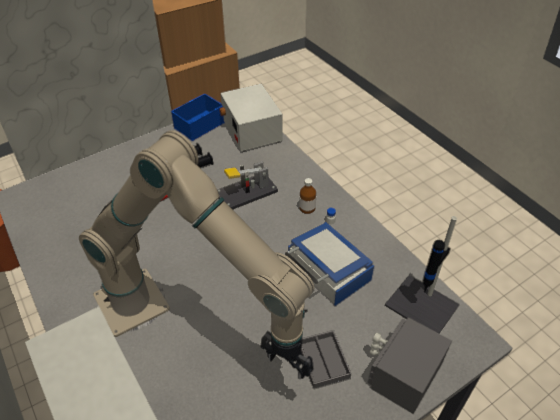

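```bash
cat > h.py <<'E'
import numpy as np,cv2
def px2w(c,u,v,z=None,depth=None):
    q=cv2.undistortPoints(np.array([[[u,v]]],float),c['K'],c['D'])[0,0]
    r=np.array([q[0],q[1],1.]);R=c['R'];t=c['t']
    if depth is not None: return R.T@(r*depth-t)
    o=-R.T@t;d=R.T@r
    return o+d*(z-o[2])/d[2]
def cloud(c,d):
    v,u=np.mgrid[:d.shape[0],:d.shape[1]]
    q=cv2.undistortPoints(np.stack([u,v],-1).reshape(-1,1,2).astype(float),c['K'],c['D']).reshape(-1,2)
    r=np.c_[q,np.ones(len(q))]*d.reshape(-1,1)
    P=(r-c['t'])@c['R'];P[d.ravel()<=0]=np.nan
    return P.reshape(*d.shape,3)
def w2px(c,X):
    return cv2.projectPoints(np.array(X,float).reshape(-1,3),cv2.Rodrigues(c['R'])[0],c['t'],c['K'],c['D'])[0].reshape(-1,2)
E
python3 - <<'E'
import numpy as np,cv2
from h import *
c=np.load('top0.npz');P=cloud(c,c['d']);p=c['p']
a=cv2.resize(p[140:250,310:430],None,fx=5,fy=5,interpolation=cv2.INTER_CUBIC)
cv2.imwrite('pics/c1.png',a)
a=cv2.resize(p[155:245,175:240],None,fx=6,fy=6,interpolation=cv2.INTER_CUBIC)
cv2.imwrite('pics/c2.png',a)
hsv=cv2.cvtColor(p,cv2.COLOR_BGR2HSV)
for n,(u0,v0,u1,v1),lo,hi in [('yellow',(180,160,235,240),(20,120,80),(35,255,255)),('blue',(320,150,425,225),(100,120,60),(125,255,255))]:
    m=cv2.inRange(hsv,lo,hi);k=np.zeros_like(m);k[v0:v1,u0:u1]=m[v0:v1,u0:u1]
    cn=max(cv2.findContours(k,0,2)[0],key=cv2.contourArea);r=cv2.minAreaRect(cn);print(n,r,cv2.boxPoints(r))
    q=P[k>0];print(np.nanmedian(q,0),np.nanpercentile(q,[5,95],axis=0))
    for z in ([109,130,141] if n=='yellow' else [105,125]):
        print(z,[px2w(c,*b,z=z).round(0) for b in cv2.boxPoints(r)], px2w(c,*r[0],z=z).round(0))
E
```

```text
yellow ((195.5860595703125, 212.05331420898438), (18.74089813232422, 17.563934326171875), 5.19442892074585) [[185.45901 219.95085]
 [187.04916 202.45906]
 [205.7131  204.15578]
 [204.12296 221.64757]]
[551.97918426 248.03137058 140.01974892] [[528.98522044 224.41467728  21.50186856]
 [575.59530884 289.12715544 146.75219935]]
109 [array([531., 283., 109.]), array([583., 280., 109.]), array([579., 225., 109.]), array([527., 228., 109.])] [555. 254. 109.]
130 [array([529., 278., 130.]), array([581., 275., 130.]), array([577., 221., 130.]), array([526., 224., 130.])] [553. 250. 130.]
141 [array([528., 275., 141.]), array([579., 273., 141.]), array([575., 219., 141.]), array([525., 222., 141.])] [552. 247. 141.]
blue ((371.5728759765625, 185.4946746826172), (51.61809539794922, 79.78668212890625), 85.8150863647461) [[329.90247 162.66568]
 [409.47644 156.8432 ]
 [413.2433  208.32367]
 [333.6693  214.14615]]
[ 642.13829272 -249.96054022  120.37515474] [[ 564.74607889 -372.48630582  102.93924151]
 [ 723.63106661 -157.35501373  130.78535973]]
105 [array([ 712., -142.,  105.]), array([ 734., -380.,  105.]), array([ 579., -388.,  105.]), array([ 557., -154.,  105.])] [ 645. -266.  105.]
125 [array([ 707., -140.,  125.]), array([ 729., -373.,  125.]), array([ 576., -381.,  125.]), array([ 555., -151.,  125.])] [ 641. -262.  125.]
```

View pics/c1.png

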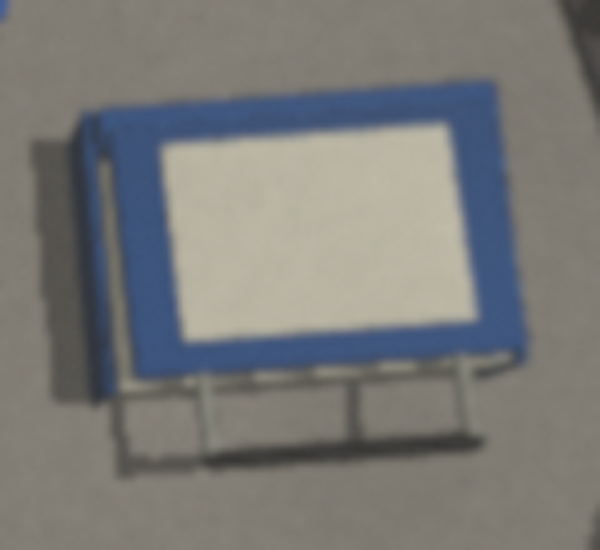

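View pics/c2.png

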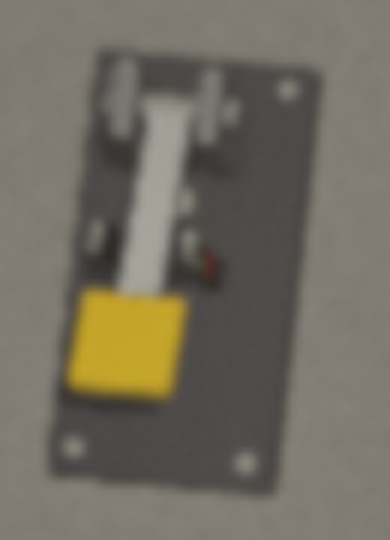

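```bash
python3 - <<'E'
import numpy as np,cv2
from h import *
c=np.load('top0.npz');P=cloud(c,c['d']);p=c['p']
# panel plane
X=P[170:205,345:402].reshape(-1,3);X=X[np.isfinite(X).all(1)]
A=np.c_[X[:,:2],np.ones(len(X))];s=np.linalg.lstsq(A,X[:,2],rcond=None)[0];print('plane',s,'res',np.std(A@s-X[:,2]),'tilt',np.hypot(*s[:2]),'dir',np.degrees(np.arctan2(s[1],s[0])))
for u,v in [(342,175),(345,205),(400,200),(395,168)]:print(u,v,P[v,u].round(0))
# bar pixels depth
for u in range(350,410,4):
    print(u,[P[v,u].round(0).tolist() for v in range(226,236) if P[v,u,2]>60])
for z in (105,130,150):print(z,px2w(c,351.5,232,z=z).round(1),px2w(c,406.5,228.6,z=z).round(1))
# lever unit
g=p[155:245,175:240].astype(int)
h=P[...,2]
for u,v in [(195,212),(201,195),(203,180)]:print(u,v,P[v,u].round(0))
hsv=cv2.cvtColor(p,cv2.COLOR_BGR2HSV)
m=(hsv[...,2]<95).astype(np.uint8);k=np.zeros_like(m);k[158:242,178:234]=m[158:242,178:234]
# plate outline
y=P[...,2]; 
pl=[(191.7,163.5),(228.5,167),(220.8,237),(183.7,234.5)]
print('plate',[px2w(c,*q,z=20).round(0) for q in pl])
# yellow top mask only
Y=cv2.inRange(hsv,(20,120,80),(35,255,255))>0;Y[:160]=0;Y[240:]=0;Y[:,:180]=0;Y[:,235:]=0
X=P[Y];X=X[X[:,2]>110];A=np.c_[X[:,:2],np.ones(len(X))];s=np.linalg.lstsq(A,X[:,2],rcond=None)[0];print('pad',X.mean(0),s)
E
```

```text
plane [-1.22246900e-01 -1.07950533e-02  1.97269975e+02] res 2.2042343687991885 tilt 0.12272260467741296 dir -174.95356696050138
342 175 [ 673. -177.  114.]
345 205 [ 582. -184.  127.]
400 200 [ 599. -343.  129.]
395 168 [ 696. -333.  118.]
350 [[520.0, -197.0, 132.0], [518.0, -198.0, 127.0], [515.0, -198.0, 127.0], [512.0, -198.0, 127.0], [503.0, -197.0, 133.0]]
354 [[509.0, -208.0, 135.0], [506.0, -208.0, 132.0], [503.0, -208.0, 132.0], [500.0, -208.0, 135.0]]
358 [[509.0, -219.0, 135.0], [506.0, -219.0, 136.0], [503.0, -219.0, 134.0], [501.0, -220.0, 132.0]]
362 [[513.0, -232.0, 131.0], [510.0, -231.0, 132.0], [506.0, -231.0, 135.0], [503.0, -230.0, 138.0], [501.0, -232.0, 129.0]]
366 [[513.0, -243.0, 131.0], [510.0, -243.0, 133.0], [507.0, -242.0, 137.0], [504.0, -243.0, 133.0]]
370 [[513.0, -253.0, 136.0], [510.0, -254.0, 135.0], [507.0, -254.0, 131.0], [504.0, -253.0, 135.0]]
374 [[513.0, -265.0, 135.0], [510.0, -265.0, 135.0], [507.0, -265.0, 136.0], [504.0, -265.0, 134.0]]
378 [[516.0, -277.0, 132.0], [513.0, -277.0, 135.0], [510.0, -276.0, 138.0], [507.0, -276.0, 135.0]]
382 
[... 386 characters left out ...]
23.0, 131.0]]
398 [[520.0, -333.0, 136.0], [517.0, -334.0, 134.0], [514.0, -333.0, 135.0], [511.0, -333.0, 136.0]]
402 [[523.0, -347.0, 130.0], [520.0, -344.0, 137.0], [517.0, -345.0, 134.0], [514.0, -344.0, 136.0], [512.0, -346.0, 131.0]]
406 [[518.0, -358.0, 130.0]]
105 [ 505.1 -206.1  105. ] [ 518.2 -367.   105. ]
130 [ 503.4 -201.6  130. ] [ 516.2 -359.2  130. ]
150 [ 502. -198.  150.] [ 514.6 -352.9  150. ]
195 212 [552. 249. 143.]
201 195 [604. 238. 121.]
203 180 [652. 236. 109.]
plate [array([722., 291.,  20.]), array([713., 173.,  20.]), array([488., 190.,  20.]), array([493., 306.,  20.])]
pad [551.1155023  246.22445842 140.40595965] [-2.02892514e-01  3.51661696e-02  2.43564399e+02]
```

```bash
cat >> h.py <<'E'
from scipy.spatial.transform import Rotation as Ro
import json
def plan(pos,rpy,tpos,trpy,n,hand):
    """rows from pose to target, straight line; returns rounded rows and the end pose"""
    p=np.array(pos,float);R=Ro.from_euler('xyz',rpy);T=Ro.from_euler('xyz',trpy);t=np.array(tpos,float)
    rows=[]
    for i in range(n):
        k=n-i
        s=R.inv().apply((t-p)/k).round(1); w=np.degrees((R.inv()*T).as_rotvec()/k).round(1)
        p=p+R.apply(s);R=R*Ro.from_rotvec(np.radians(w))
        rows.append(dict(slide=s.tolist(),turn=w.tolist(),hand=hand))
    for i in range(0,n,5):print(json.dumps(rows[i:i+5]))
    print('end',p.round(1),R.as_euler('xyz').round(3));return p,R.as_euler('xyz')
E
python3 - <<'E'
from h import *
from cell import *
s=read_state()
plan(s['eef_pos'],s['tool_rot'],[511,-279,215],[np.pi,0,0.078],15,40)
E
```

```text
[{"slide": [-13.4, -24.8, 1.1], "turn": [-0.0, 0.0, -4.9], "hand": 40}, {"slide": [-11.3, -25.9, 1.1], "turn": [-0.0, 0.0, -4.9], "hand": 40}, {"slide": [-9.0, -26.7, 1.0], "turn": [-0.0, 0.0, -4.8], "hand": 40}, {"slide": [-6.8, -27.4, 1.1], "turn": [-0.0, 0.0, -4.9], "hand": 40}, {"slide": [-4.4, -27.9, 1.0], "turn": [-0.0, 0.0, -4.8], "hand": 40}]
[{"slide": [-2.0, -28.1, 1.1], "turn": [-0.0, 0.0, -4.9], "hand": 40}, {"slide": [0.4, -28.2, 1.0], "turn": [-0.0, 0.0, -4.8], "hand": 40}, {"slide": [2.7, -28.1, 1.1], "turn": [-0.0, 0.0, -4.9], "hand": 40}, {"slide": [5.1, -27.7, 1.0], "turn": [-0.0, 0.0, -4.8], "hand": 40}, {"slide": [7.4, -27.2, 1.1], "turn": [-0.0, 0.0, -4.9], "hand": 40}]
[{"slide": [9.7, -26.5, 1.0], "turn": [-0.0, 0.0, -4.8], "hand": 40}, {"slide": [11.9, -25.6, 1.1], "turn": [-0.0, 0.0, -4.9], "hand": 40}, {"slide": [14.0, -24.5, 1.0], "turn": [-0.0, 0.0, -4.8], "hand": 40}, {"slide": [16.0, -23.2, 1.1], "turn": [-0.0, 0.0, -4.9], "hand": 40}, {"slide": [18.0, -21.7, 1.0], "turn": [-0.1, 0.0, -4.8], "hand": 40}]
end [ 511. -279.  215.] [3.141e+00 1.000e-03 7.800e-02]
```

Request:
{"method": "play_rows", "body": {
  "targets": [
    {"slide":[-13,-25,1],"turn":[0,0,-4.9],"hand":40},
    {"slide":[-11,-26,1],"turn":[0,0,-4.9],"hand":40},
    {"slide":[-9,-27,1],"turn":[0,0,-4.9],"hand":40},
    {"slide":[-7,-27,1],"turn":[0,0,-4.9],"hand":40},
    {"slide":[-4,-28,1],"turn":[0,0,-4.9],"hand":40}
  ]
}}

```text
clock: 0.72
eef_pos: [332.2, -494.9, 226.4]
tool_rot: [-3.142, -0.0, -0.759]
force: [0.6, 0.1, 0.1]
width: 39.6
```

Request:
{"method": "play_rows", "body": {
  "targets": [
    {"slide":[-2,-28,1],"turn":[0,0,-4.9],"hand":40},
    {"slide":[0,-28,1],"turn":[0,0,-4.9],"hand":40},
    {"slide":[3,-28,1],"turn":[0,0,-4.9],"hand":40},
    {"slide":[5,-28,1],"turn":[0,0,-4.9],"hand":40},
    {"slide":[7,-27,1],"turn":[0,0,-4.9],"hand":40}
  ]
}}

```text
clock: 1.35
eef_pos: [421.4, -386.4, 221.2]
tool_rot: [-3.142, -0.0, -0.332]
force: [0.4, 0.2, 0.8]
width: 39.9
```

Request:
{"method": "play_rows", "body": {
  "targets": [
    {"slide":[10,-27,1],"turn":[0,0,-4.8],"hand":40},
    {"slide":[12,-26,1],"turn":[0,0,-4.8],"hand":40},
    {"slide":[14,-25,1],"turn":[0,0,-4.8],"hand":40},
    {"slide":[16,-23,1],"turn":[0,0,-4.8],"hand":40},
    {"slide":[18,-22,1],"turn":[0,0,-4.8],"hand":40}
  ]
}}

```text
clock: 1.98
eef_pos: [511.9, -276.4, 216.3]
tool_rot: [3.141, -0.0, 0.087]
force: [0.0, -1.3, 0.7]
width: 40.1
```

```bash
python3 - <<'E'
from h import *
from cell import *
s=read_state();print(s['eef_pos'],s['tool_rot'],s['force'],s['width'],s['clock'],s['qpos'])
c=calibration('wrist');p,d=get_image('wrist');cv2.imwrite('pics/w1.png',p);np.savez('w1.npz',p=p,d=d,**c)
E
```

```text
[ 511.91601988 -276.44781492  216.26007862] [ 3.14149871e+00 -1.50311179e-04  8.65117151e-02] [ 0.03833686 -1.34740931  0.72565413] 40.08272033497654 1.975 [ 0.65323035  0.56180528 -0.31995359  1.72457673  0.21736115  0.88991584
  0.32824874]
```

View pics/w1.png

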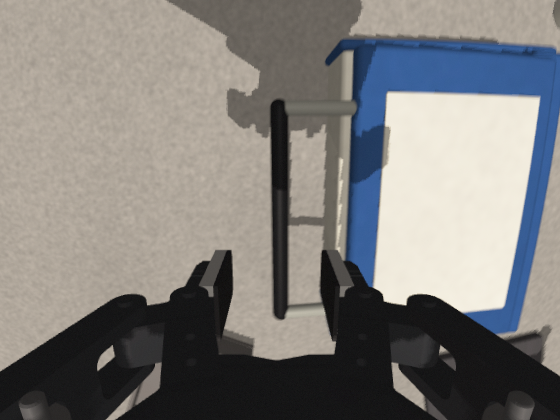

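```bash
python3 - <<'E'
from h import *
c=np.load('w1.npz');p=c['p']
P=cloud(c,c['d'])
for z in (127,130):
  print(z,[px2w(c,*q,z=z).round(1) for q in [(279,101),(280,210),(281,318)]])
for v in (110,150,210,260,300):print(v,[P[v,u].round(0).tolist() for u in (277,280,283)])
E
```

```text
127 [array([ 507.3, -198.1,  127. ]), array([ 514.5, -271.9,  127. ]), array([ 523.1, -359. ,  127. ])]
130 [array([ 507.3, -198.3,  130. ]), array([ 514.4, -271.1,  130. ]), array([ 522.9, -357.1,  130. ])]
110 [[506.0, -204.0, 135.0], [508.0, -204.0, 135.0], [510.0, -204.0, 134.0]]
150 [[509.0, -230.0, 134.0], [511.0, -229.0, 137.0], [513.0, -229.0, 135.0]]
210 [[512.0, -270.0, 135.0], [514.0, -270.0, 136.0], [516.0, -269.0, 136.0]]
260 [[515.0, -307.0, 135.0], [518.0, -306.0, 136.0], [520.0, -306.0, 135.0]]
300 [[518.0, -338.0, 136.0], [520.0, -339.0, 134.0], [523.0, -339.0, 134.0]]
```

Request:
{"method": "play_rows", "body": {
  "targets": [
    {"slide":[2,1,25],"turn":[0,0,0],"hand":40},
    {"slide":[0,0,30],"turn":[0,0,0],"hand":40},
    {"slide":[0,0,30],"turn":[0,0,0],"hand":40},
    {"slide":[0,0,20],"turn":[0,0,0],"hand":40},
    {"slide":[0,0,1],"turn":[0,0,0],"hand":40}
  ]
}}

```text
clock: 2.65
eef_pos: [512.1, -277.8, 108.9]
tool_rot: [-3.14, 0.003, 0.083]
force: [-0.4, -1.0, 1.3]
width: 39.9
```

Request:
{"method": "play_rows", "body": {
  "targets": [
    {"slide":[0,0,0],"turn":[0,0,0],"hand":0},
    {"slide":[0,0,0],"turn":[0,0,0],"hand":0},
    {"slide":[0,0,0],"turn":[0,0,0],"hand":0},
    {"slide":[0,0,0],"turn":[0,0,0],"hand":0}
  ]
}}

```text
clock: 3.15
eef_pos: [513.8, -278.8, 111.3]
tool_rot: [3.141, -0.002, 0.081]
force: [1.1, 0.3, 3.4]
width: 10.1
```

```bash
python3 - <<'E'
from h import *
from cell import *
s=read_state();print(s['eef_pos'],s['tool_rot'],s['force'],s['width'],s['clock'])
a0=.12;yaw=.09
# relative path of bar (local x, z)
pr=None
for a in np.linspace(a0,1.05,16):
    q=np.array([-205*np.cos(a),205*np.sin(a)])
    if pr is not None: print(round(a,3),(q-pr).round(1))
    pr=q
E
```

```text
[ 513.84978641 -278.84573775  111.30789878] [ 3.14056752e+00 -2.33832933e-03  8.14358665e-02] [1.13613747 0.29449724 3.35622936] 10.097449485045559 3.15
0.182 [ 1.9 12.6]
0.244 [ 2.7 12.4]
0.306 [ 3.5 12.2]
0.368 [ 4.2 12. ]
0.43 [ 4.9 11.7]
0.492 [ 5.7 11.4]
0.554 [ 6.3 11. ]
0.616 [ 7.  10.6]
0.678 [ 7.7 10.1]
0.74 [8.3 9.6]
0.802 [8.9 9.1]
0.864 [9.4 8.5]
0.926 [9.9 7.9]
0.988 [10.4  7.3]
1.05 [10.8  6.7]
```

Request:
{"method": "play_rows", "body": {
  "targets": [
    {"slide":[1.9,0,-12.6],"turn":[0,0,0],"hand":0},
    {"slide":[2.7,0,-12.4],"turn":[0,0,0],"hand":0},
    {"slide":[3.5,0,-12.2],"turn":[0,0,0],"hand":0},
    {"slide":[4.2,0,-12],"turn":[0,0,0],"hand":0},
    {"slide":[4.9,0,-11.7],"turn":[0,0,0],"hand":0}
  ]
}}

```text
clock: 3.78
eef_pos: [529.7, -277.3, 171.2]
tool_rot: [-3.141, 0.001, 0.081]
force: [5.4, -2.1, -11.9]
width: 9.7
```

Request:
{"method": "play_rows", "body": {
  "targets": [
    {"slide":[5.7,0,-11.4],"turn":[0,0,0],"hand":0},
    {"slide":[6.3,0,-11],"turn":[0,0,0],"hand":0},
    {"slide":[7,0,-10.6],"turn":[0,0,0],"hand":0},
    {"slide":[7.7,0,-10.1],"turn":[0,0,0],"hand":0},
    {"slide":[8.3,0,-9.6],"turn":[0,0,0],"hand":0}
  ]
}}

```text
clock: 4.4
eef_pos: [562.1, -274.3, 224.2]
tool_rot: [-3.14, 0.007, 0.08]
force: [-6.1, 0.0, -5.1]
width: 10.0
```

```bash
python3 - <<'E'
from h import *
from cell import *
s=read_state();print(s['eef_pos'],s['tool_rot'],s['force'],s['width'],s['clock'])
p,d=get_image('top');cv2.imwrite('pics/top1.png',p);np.savez('top1.npz',p=p,d=d,**calibration('top'))
p,d=get_image('side');cv2.imwrite('pics/side1.png',p);np.savez('side1.npz',p=p,d=d,**calibration('side'))
E
```

```text
[ 562.13317814 -274.30344679  224.15415756] [-3.14026092  0.00654747  0.08045494] [-6.05386648  0.02556176 -5.14556792] 9.994664065166823 4.4
```

View pics/side1.png

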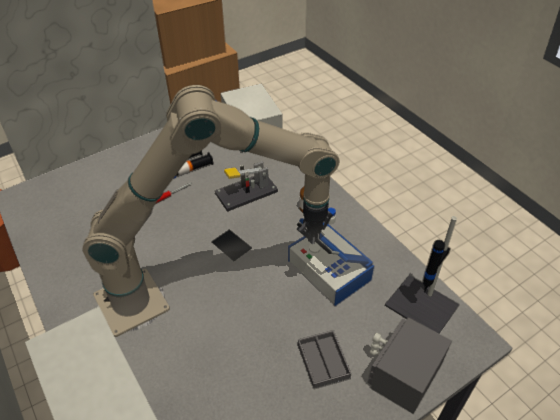

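Request:
{"method": "play_rows", "body": {
  "targets": [
    {"slide":[8.9,0,-9.1],"turn":[0,0,0],"hand":0},
    {"slide":[9.4,0,-8.5],"turn":[0,0,0],"hand":0},
    {"slide":[9.9,0,-7.9],"turn":[0,0,0],"hand":0},
    {"slide":[10.4,0,-7.3],"turn":[0,0,0],"hand":0},
    {"slide":[10.8,0,-6.7],"turn":[0,0,0],"hand":0}
  ]
}}

```text
clock: 5.12
eef_pos: [609.0, -270.0, 265.8]
tool_rot: [-3.14, 0.011, 0.08]
force: [-15.6, 3.2, 10.4]
width: 9.9
```

Request:
{"method": "play_rows", "body": {
  "targets": [
    {"slide":[0,0,0],"turn":[0,0,0],"hand":0},
    {"slide":[0,0,0],"turn":[0,0,0],"hand":0},
    {"slide":[0,0,0],"turn":[0,0,0],"hand":0}
  ]
}}

```text
clock: 5.5
eef_pos: [611.2, -269.8, 267.1]
tool_rot: [-3.141, 0.005, 0.08]
force: [-13.2, 3.1, 13.2]
width: 9.9
```

```bash
python3 - <<'E'
from h import *
from cell import *
s=read_state();print(s['eef_pos'],s['tool_rot'],s['force'],s['width'],s['clock'])
H=np.array([514,-278])+205*np.cos(.12)*np.array([np.cos(.09),np.sin(.09)])
print('hinge',H)
b=s['eef_pos']+[0,0,19]
dx=np.dot(H-b[:2],[np.cos(.09),np.sin(.09)]);print('bar',dx,b[2]-105,np.arctan2(b[2]-105,dx),np.hypot(dx,b[2]-105))
c=calibration('wrist');p,d=get_image('wrist');cv2.imwrite('pics/w2.png',p);np.savez('w2.npz',p=p,d=d,**c)
p,d=get_image('top');cv2.imwrite('pics/top2.png',p);np.savez('top2.npz',p=p,d=d,**calibration('top'))
E
```

```text
[ 611.22694861 -269.82992557  267.14595106] [-3.14115783  0.00489229  0.08046623] [-13.16573362   3.13981094  13.23709742] 9.889887057891286 5.5
hinge [ 716.70204722 -259.70739904]
bar 105.95801071985707 181.1459510627663 1.0415301375976285 209.85937106105953
```

View pics/w2.png

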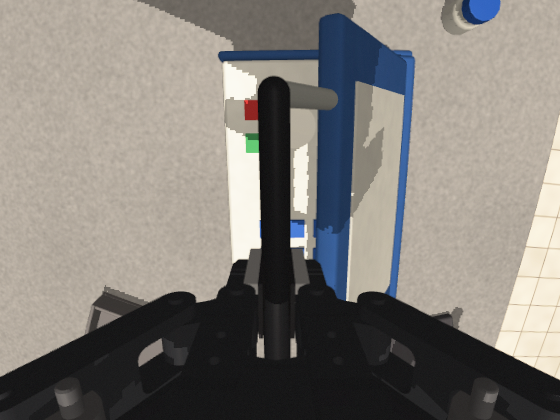

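Request:
{"method": "play_rows", "body": {
  "targets": [
    {"slide":[0,0,0],"turn":[0,0,0],"hand":40},
    {"slide":[0,0,0],"turn":[0,0,0],"hand":40},
    {"slide":[0,0,0],"turn":[0,0,0],"hand":40},
    {"slide":[0,0,-10],"turn":[0,0,0],"hand":40},
    {"slide":[0,0,-20],"turn":[0,0,0],"hand":40}
  ]
}}

```text
clock: 6.22
eef_pos: [613.8, -270.3, 293.4]
tool_rot: [-3.141, 0.001, 0.081]
force: [-1.1, -0.8, 0.4]
width: 39.8
```

Request:
{"method": "play_rows", "body": {
  "targets": [
    {"slide":[0,0,-25],"turn":[0,0,0],"hand":40},
    {"slide":[0,0,-25],"turn":[0,0,0],"hand":40},
    {"slide":[0,0,-25],"turn":[0,0,0],"hand":0},
    {"slide":[0,-30,0],"turn":[0,0,0],"hand":0},
    {"slide":[0,-40,0],"turn":[0,0,0],"hand":0}
  ]
}}

```text
clock: 6.85
eef_pos: [608.6, -201.0, 369.2]
tool_rot: [3.141, -0.002, 0.079]
force: [-0.2, 0.5, 0.0]
width: -0.2
```

```bash
python3 - <<'E'
from h import *
from cell import *
s=read_state();print(s['eef_pos'],s['tool_rot'],s['force'],s['width'],s['clock'])
for n in ('top','side'):
    p,d=get_image(n);cv2.imwrite(f'pics/{n}3.png',p);np.savez(f'{n}3.npz',p=p,d=d,**calibration(n))
p=cv2.imread('pics/side3.png');cv2.imwrite('pics/s3c.png',cv2.resize(p[180:310,250:400],None,fx=4,fy=4,interpolation=2))
p=cv2.imread('pics/top3.png');cv2.imwrite('pics/t3c.png',cv2.resize(p[130:250,300:430],None,fx=4,fy=4,interpolation=2))
E
```

```text
[ 608.58509108 -201.03241336  369.23860243] [ 3.14093388e+00 -1.57481876e-03  7.85430899e-02] [-0.24828613  0.54580782  0.04746638] -0.1945154483756412 6.85
```

View pics/s3c.png

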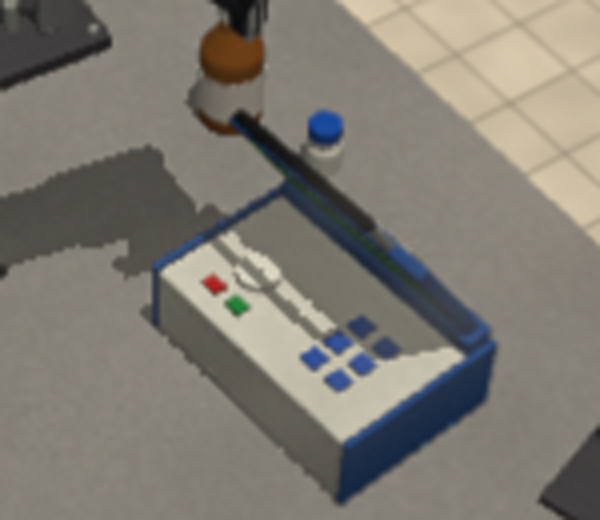

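View pics/t3c.png

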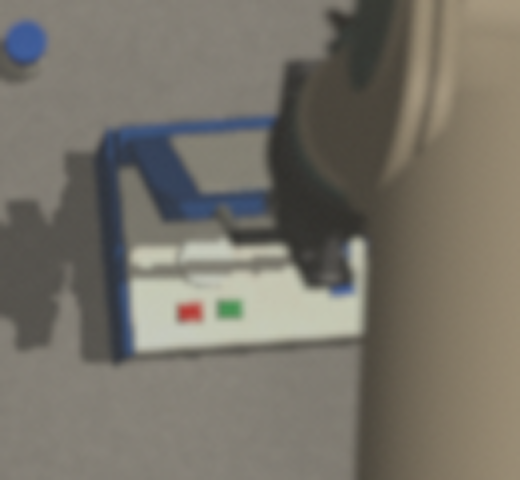

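```bash
python3 - <<'E'
from h import *
from cell import *
s=read_state();print(s['qpos'].round(2))
plan(s['eef_pos'],s['tool_rot'],[546,245,220],[np.pi,0,-0.07],15,0)
E
```

```text
[ 0.46  0.52 -0.34  1.34  0.17  1.31  0.21]
[{"slide": [-1.6, -29.5, 10.1], "turn": [-0.0, -0.0, 0.6], "hand": 0}, {"slide": [-1.9, -29.5, 10.1], "turn": [-0.0, -0.0, 0.6], "hand": 0}, {"slide": [-2.2, -29.5, 10.1], "turn": [-0.0, -0.0, 0.6], "hand": 0}, {"slide": [-2.6, -29.4, 10.1], "turn": [-0.0, -0.0, 0.6], "hand": 0}, {"slide": [-2.9, -29.4, 10.1], "turn": [-0.0, -0.0, 0.6], "hand": 0}]
[{"slide": [-3.2, -29.4, 10.1], "turn": [-0.0, -0.0, 0.6], "hand": 0}, {"slide": [-3.5, -29.3, 10.1], "turn": [-0.0, -0.0, 0.6], "hand": 0}, {"slide": [-3.8, -29.3, 10.1], "turn": [-0.0, -0.0, 0.6], "hand": 0}, {"slide": [-4.1, -29.3, 10.1], "turn": [-0.0, -0.0, 0.6], "hand": 0}, {"slide": [-4.4, -29.2, 10.1], "turn": [-0.0, -0.0, 0.6], "hand": 0}]
[{"slide": [-4.7, -29.2, 10.1], "turn": [-0.0, -0.0, 0.6], "hand": 0}, {"slide": [-5.0, -29.1, 10.1], "turn": [-0.1, -0.0, 0.6], "hand": 0}, {"slide": [-5.3, -29.1, 10.1], "turn": [-0.0, -0.0, 0.6], "hand": 0}, {"slide": [-5.6, -29.0, 10.1], "turn": [-0.1, -0.1, 0.6], "hand": 0}, {"slide": [-5.9, -28.9, 10.0], "turn": [-0.0, -0.0, 0.7], "hand": 0}]
end [546. 245. 220.] [-3.141 -0.    -0.07 ]
```

Request:
{"method": "play_rows", "body": {
  "targets": [
    {"slide":[-2,-29.5,5],"turn":[0,0,0.6],"hand":0},
    {"slide":[-2,-29.5,5],"turn":[0,0,0.6],"hand":0},
    {"slide":[-2,-29.5,10],"turn":[0,0,0.6],"hand":0},
    {"slide":[-2.5,-29.5,10],"turn":[0,0,0.6],"hand":0},
    {"slide":[-3,-29.5,10],"turn":[0,0,0.6],"hand":0}
  ]
}}

```text
clock: 7.58
eef_pos: [588.4, -53.6, 328.8]
tool_rot: [3.141, -0.001, 0.028]
force: [0.2, -0.3, 0.0]
width: -0.1
```

Request:
{"method": "play_rows", "body": {
  "targets": [
    {"slide":[-3,-29.5,10],"turn":[0,0,0.6],"hand":0},
    {"slide":[-3.5,-29.5,10],"turn":[0,0,0.6],"hand":0},
    {"slide":[-4,-29.5,10],"turn":[0,0,0.6],"hand":0},
    {"slide":[-4,-29,10],"turn":[0,0,0.6],"hand":0},
    {"slide":[-4.5,-29,10],"turn":[0,0,0.6],"hand":0}
  ]
}}

```text
clock: 8.2
eef_pos: [568.4, 92.9, 278.7]
tool_rot: [-3.141, -0.001, -0.024]
force: [0.7, -0.8, 0.0]
width: 0.3
```

Request:
{"method": "play_rows", "body": {
  "targets": [
    {"slide":[-5,-29,10],"turn":[0,0,0.6],"hand":0},
    {"slide":[-5,-29,10],"turn":[0,0,0.6],"hand":0},
    {"slide":[-5,-29,10],"turn":[0,0,0.6],"hand":0},
    {"slide":[-5.5,-29,10],"turn":[0,0,0.6],"hand":0},
    {"slide":[-6,-29,15],"turn":[0,0,0.6],"hand":0}
  ]
}}

```text
clock: 8.82
eef_pos: [548.9, 239.3, 224.0]
tool_rot: [-3.141, -0.002, -0.077]
force: [0.1, 0.3, -0.4]
width: 0.2
```

```bash
python3 - <<'E'
from h import *
from cell import *
s=read_state();print(s['eef_pos'],s['tool_rot'],s['force'],s['width'],s['clock'])
for n in ('top','side'):
    p,d=get_image(n);cv2.imwrite(f'pics/{n}4.png',p);np.savez(f'{n}4.npz',p=p,d=d,**calibration(n))
c=calibration('wrist');p,d=get_image('wrist');cv2.imwrite('pics/w4.png',p);np.savez('w4.npz',p=p,d=d,**c)
c=np.load('top4.npz');p=c['p'];cv2.imwrite('pics/t4c.png',cv2.resize(p[130:250,300:430],None,fx=4,fy=4,interpolation=2))
# bar: points above z 200 in controller area
P=cloud(c,c['d']);Q=P[140:240,320:430].reshape(-1,3);Q=Q[Q[:,2]>255];print(len(Q),np.median(Q,0),np.percentile(Q,[5,95],axis=0))
e=np.array([np.cos(.09),np.sin(.09)]);H=np.array([715,-260])
X=P[140:240,320:430].reshape(-1,3);X=X[(X[:,2]>140)];
xx=(X[:,:2]-H)@e
for lo in range(140,300,15):
    m=(X[:,2]>lo)&(X[:,2]<lo+15);print(lo,m.sum(),np.median(xx[m]) if m.any() else 0)
E
```

```text
[548.86445676 239.29725108 223.96723119] [-3.14072390e+00 -2.00363260e-03 -7.69321304e-02] [ 0.056156    0.30168041 -0.38534217] 0.16086770051431348 8.825
328 [ 608.36062753 -266.01377381  284.39171919] [[ 599.34109069 -339.92010176  266.7209481 ]
 [ 620.60879886 -191.5734203   287.98666783]]
140 156 -18.403027851533466
155 153 -27.362672417753625
170 168 -35.88109598246925
185 178 -44.84948448615235
200 186 -53.71498790046313
215 240 -63.76163758109253
230 496 -78.07519968797513
245 23 -85.98539846205281
260 22 -94.1572122398264
275 298 -107.30116375423427
290 2 -107.49465771191791
```

View pics/t4c.png

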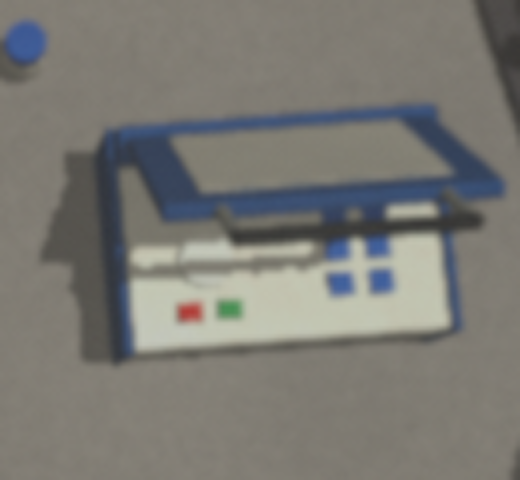

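View pics/w4.png

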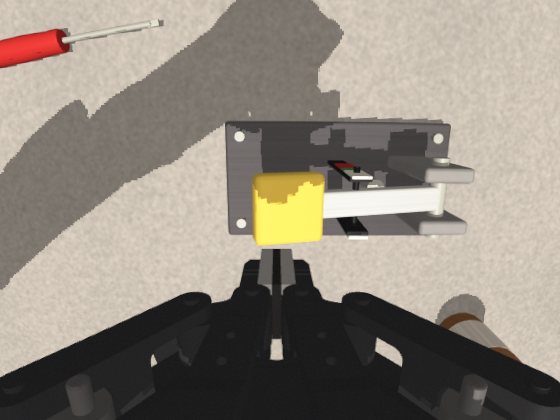

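```bash
python3 - <<'E'
from h import *
c=np.load('w4.npz');P=cloud(c,c['d']);hsv=cv2.cvtColor(c['p'],cv2.COLOR_BGR2HSV)
m=cv2.inRange(hsv,(20,120,60),(35,255,255));cn=max(cv2.findContours(m,0,2)[0],key=cv2.contourArea);r=cv2.minAreaRect(cn);b=cv2.boxPoints(r);print(r)
print([px2w(c,*q,z=138).round(0) for q in b],px2w(c,*r[0],z=138))
X=P[m>0];X=X[X[:,2]>110];print(X.mean(0),np.percentile(X,[3,97],axis=0));A=np.c_[X[:,:2],np.ones(len(X))];print(np.linalg.lstsq(A,X[:,2],rcond=None)[0])
# lever arm line
for u,v in [(330,205),(380,202),(425,198),(435,197)]:print(P[v,u].round(0))
E
```

```text
((288.48486328125, 207.91062927246094), (72.74532318115234, 72.38646697998047), 88.53119659423828)
[array([532., 276., 138.]), array([581., 273., 138.]), array([580., 221., 138.]), array([529., 223., 138.])] [555.35232725 249.13404902 138.        ]
[554.66355765 250.32828027 140.73451586] [[532.26851734 226.35888245 134.51519586]
 [577.85669845 272.70797078 146.14807587]]
[-2.19482203e-01 -1.01344877e-02  2.65010244e+02]
[586. 246. 125.]
[626. 243. 115.]
[666. 241. 105.]
[674. 241. 104.]
```

Request:
{"method": "play_rows", "body": {
  "targets": [
    {"slide":[-1,-8,10],"turn":[0,0,0],"hand":0},
    {"slide":[0,0,20],"turn":[0,0,0],"hand":0},
    {"slide":[0,0,20],"turn":[0,0,0],"hand":0},
    {"slide":[0,0,18],"turn":[0,0,0],"hand":0},
    {"slide":[0,0,0],"turn":[0,0,0],"hand":0}
  ]
}}

```text
clock: 9.6
eef_pos: [546.9, 245.3, 154.0]
tool_rot: [3.14, 0.002, -0.077]
force: [-0.9, -0.0, 0.5]
width: 0.2
```

Request:
{"method": "play_rows", "body": {
  "targets": [
    {"slide":[0,0,0],"turn":[0,0,0],"hand":0}
  ]
}}

```text
clock: 9.72
eef_pos: [548.0, 246.4, 155.9]
tool_rot: [-3.141, -0.001, -0.076]
force: [-0.5, 0.3, 0.2]
width: 0.0
```

Request:
{"method": "play_rows", "body": {
  "targets": [
    {"slide":[0,0,6],"turn":[0,0,0],"hand":0},
    {"slide":[0,0,6],"turn":[0,0,0],"hand":0},
    {"slide":[0,0,6],"turn":[0,0,0],"hand":0},
    {"slide":[0,0,6],"turn":[0,0,0],"hand":0},
    {"slide":[0,0,6],"turn":[0,0,0],"hand":0}
  ]
}}

```text
clock: 10.35
eef_pos: [546.7, 246.7, 125.4]
tool_rot: [-3.142, 0.001, -0.076]
force: [-2.6, 0.1, 5.0]
width: -0.2
```

Request:
{"method": "play_rows", "body": {
  "targets": [
    {"slide":[0,0,5],"turn":[0,0,0],"hand":0},
    {"slide":[0,0,5],"turn":[0,0,0],"hand":0},
    {"slide":[0,0,3],"turn":[0,0,0],"hand":0},
    {"slide":[0,0,0],"turn":[0,0,0],"hand":0},
    {"slide":[0,0,0],"turn":[0,0,0],"hand":0}
  ]
}}

```text
clock: 10.98
eef_pos: [545.4, 246.9, 112.4]
tool_rot: [3.141, 0.003, -0.075]
force: [-5.0, -0.0, 8.3]
width: -0.1
```

```bash
python3 - <<'E'
from h import *
from cell import *
s=read_state();print(s['eef_pos'],s['tool_rot'],s['force'],s['width'],s['clock'])
c=calibration('wrist');p,d=get_image('wrist');cv2.imwrite('pics/w5.png',p)
P=cloud(c,d);hsv=cv2.cvtColor(p,cv2.COLOR_BGR2HSV);m=cv2.inRange(hsv,(20,120,60),(35,255,255));X=P[m>0];X=X[X[:,2]>85];print(X.mean(0));A=np.c_[X[:,:2],np.ones(len(X))];print(np.linalg.lstsq(A,X[:,2],rcond=None)[0])
p,d=get_image('side');cv2.imwrite('pics/s5c.png',cv2.resize(p[140:220,200:300],None,fx=6,fy=6,interpolation=2))
E
```

```text
[545.38065082 246.93688247 112.43236871] [ 3.14100624  0.00324302 -0.07499983] [-4.97342237e+00 -3.25268212e-04  8.30614720e+00] -0.11591480824021505 10.975
[552.24200075 260.33277882 111.32504538]
[-3.10754816e-02 -8.14008028e-02  1.49677529e+02]
```

View pics/w5.png

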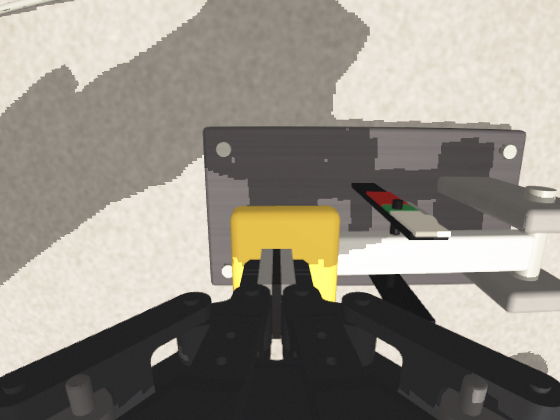

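View pics/s5c.png

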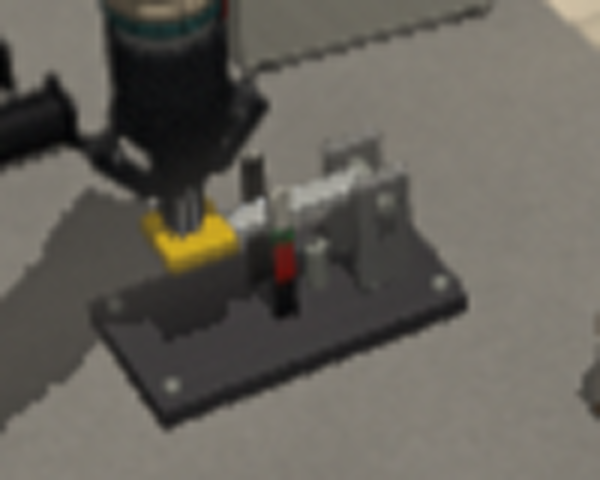

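Request:
{"method": "play_rows", "body": {
  "targets": [
    {"slide":[0,0,3],"turn":[0,0,0],"hand":0},
    {"slide":[0,0,0],"turn":[0,0,0],"hand":0},
    {"slide":[0,0,0],"turn":[0,0,0],"hand":0},
    {"slide":[0,0,0],"turn":[0,0,0],"hand":0},
    {"slide":[0,0,0],"turn":[0,0,0],"hand":0}
  ]
}}

```text
clock: 11.7
eef_pos: [545.5, 246.9, 109.6]
tool_rot: [3.141, 0.003, -0.075]
force: [-5.1, 0.3, 7.8]
width: -0.1
```

Request:
{"method": "play_rows", "body": {
  "targets": [
    {"slide":[0,0,0],"turn":[0,0,0],"hand":0},
    {"slide":[0,0,0],"turn":[0,0,0],"hand":0},
    {"slide":[0,0,0],"turn":[0,0,0],"hand":0}
  ]
}}

```text
clock: 12.08
eef_pos: [545.5, 246.9, 109.6]
tool_rot: [3.141, 0.003, -0.075]
force: [-5.1, 0.4, 7.6]
width: -0.0
```

```bash
python3 - <<'E'
from h import *
from cell import *
s=read_state();print(s['eef_pos'],s['tool_rot'],s['force'],s['clock'])
c=calibration('wrist');p,d=get_image('wrist');cv2.imwrite('pics/w6.png',cv2.resize(p[160:300,320:480],None,fx=4,fy=4,interpolation=2))
P=cloud(c,d);hsv=cv2.cvtColor(p,cv2.COLOR_BGR2HSV);m=cv2.inRange(hsv,(20,120,60),(35,255,255));X=P[m>0];X=X[X[:,2]>85];print(X.mean(0));A=np.c_[X[:,:2],np.ones(len(X))];print(np.linalg.lstsq(A,X[:,2],rcond=None)[0])
p,d=get_image('top');c=calibration('top');cv2.imwrite('pics/top6.png',p);P=cloud(c,d)
X=P[140:240,320:430].reshape(-1,3);X=X[(X[:,2]>140)];e=np.array([np.cos(.09),np.sin(.09)]);xx=(X[:,:2]-[715,-260])@e
f=lambda lo,hi:np.median(xx[(X[:,2]>lo)&(X[:,2]<hi)])
print('display',np.arctan2(75,f(140,155)-f(215,230)),np.percentile(X[:,2],98))
o=np.load('top0.npz');df=np.abs(p.astype(int)-o['p']).max(2)>40;cv2.imwrite('pics/diff.png',(df*255).astype(np.uint8))
E
```

```text
[545.47642367 246.93704157 109.55677153] [ 3.14111682e+00  2.99019799e-03 -7.50539614e-02] [-5.12244711  0.40981916  7.59398993] 12.075
[551.9357927  260.4857102  108.65061863]
[-1.17511573e-02 -8.48993714e-02  1.37251576e+02]
display 1.0260498502644309 287.3709406772139
```

View pics/w6.png

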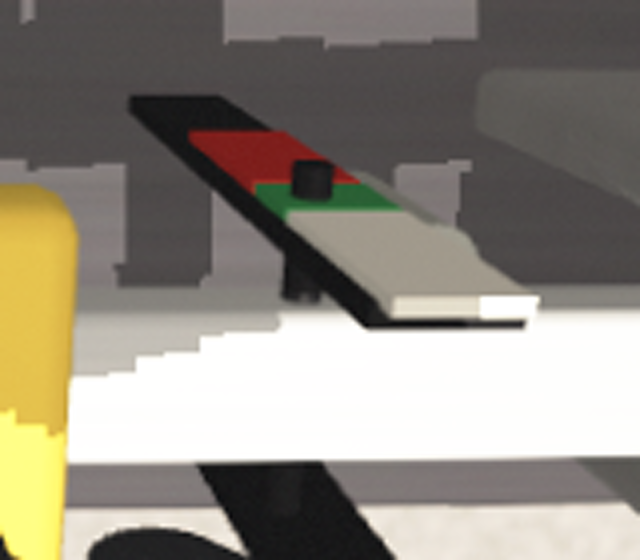

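View pics/top6.png

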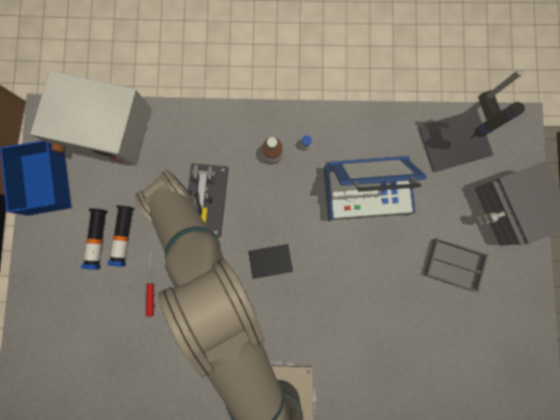

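```bash
python3 -c "
from cell import *
print(finish_job());s=read_state();print(s['eef_pos'],s['force'],s['clock'])"
```

```text
the job is handed in; nothing more can be done
None
the job is handed in; nothing more can be done
```

I raised the display by its bar to about 60° and let go. I then pressed the yellow pad with the closed fingertips until the lever was about level, and handed the job in while still holding it there. No verdict was reported.

- **Display:** the last top-view depth gave 1.03 rad from the panel's slope. The bar's height (1.02) and the arm's pose at release (1.04) agree, and the allowed end range is about 0.91 to 1.19.
- **Lever:** fingertip height of 109.6 mm (109 mm is level) and the pad's slope both put it at about 0.24–0.25 rad. The force was steady at about 7.6 N up, with 5 N sideways from friction, and the fingertip height did not change over the last three idle rows.
- **Pointer:** in the wrist picture the pin is on the green band. Seen from above, it overlaps the green/red edge.
- **Bystanders:** by eye, all seven are where they stood in the first top picture; I did not measure them.
- **Disagreement:** the top and wrist cameras differed by about 3 mm on where the bar and pad were, so I aimed between the two.

The clock read about 12 s of the 50 s allowed at the last check before hand-in.

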